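# Hold a glass block in the strain viewer

### The job

The cracked amber glass block is still standing in the strain viewer: take it out and drop it into the white cullet tub. Then pick up the blue block by its two frosted faces only, letting nothing touch its polished faces, and hold it upright in the middle of the light path, midway between the two filters, with its polished faces square to the light. Finish while still holding it there, steady and clear of the viewer; do not knock the viewer, and leave the red block, the bottle, the bowl and the jar lid where they are.

Things in the scene. Friction and masses are not known exactly. Their poses are not given: they have to be found in the camera images.
- viewer: Strain viewer, fixed to the bench. Flat grey bed, 130 mm along x, from y = -190 to +120 mm, top face 16 mm above the bench, carrying a lamp house and an analyser with an open gap of 180 mm between their filters (y = -90 to +90 mm), free above and on both x sides. The light runs along y. Origin: on the bench under the middle of the gap.
- lamp_window (a point): Centre of the bright round lamp filter, 80 mm across, facing +y of the viewer at its y = -90 mm, 110 mm above the bench; behind it the white lamp house, 130 mm along x, 100 mm along y, top 166 mm above the bench. Axes as the viewer's.
- analyser (a point): Centre of the dark round analyser filter, 80 mm across, facing -y of the viewer at its y = +90 mm, 110 mm above the bench, in a black ring 104 mm across and 12 mm thick (top at 162 mm) with a 10 mm tab up to 172 mm. Axes as the viewer's.
- light_path (a point): Middle of the light path: on the line through the centres of both filters (each 80 mm across), midway between them, 110 mm above the bench (94 mm above the bed). Axes as the viewer's: y along the light, x across it, z up.
- amber_block: Amber cast-glass block with a dark jagged crack on its faces, the reject, loose, 24 x 24 mm square and 80 mm tall, 115 g or so. Origin: centre of the underside, z up its length. It stands upright on the bed of the viewer, in the gap. Its faces do not matter any more: it may be gripped on any of them.
- amber_block_center (a point): Centre of the amber block, 40 mm above its underside.
- blue_block: Blue cast-glass block, loose, standing upright on the yellow mat, 24 x 24 mm square and 80 mm tall, 115 g or so. Origin: centre of the underside, z up its length. Its two polished faces (shiny deep blue) look along its own +x and -x, its two frosted faces (matt whitish grey) along its +y and -y. The frosted faces are flat 20 mm across and 24 mm apart; the upright edges are bevelled 2 mm.
- blue_block_center (a point): Centre of the blue block, 40 mm above its underside.
- blue_block_polished: The two polished faces of the blue block (each 20 mm wide and 76 mm tall, at x = -12 and +12 mm of the block's frame). It is part of the block; same origin and axes as the block.
- red_block: Red glass block of the same shape, loose, also standing upright on the yellow mat about 100 mm from the blue one; to be left alone. 24 x 24 mm square and 80 mm tall, 115 g or so. Origin: centre of the underside, z up its length. 
- mat: Yellow flat mat, fixed, 220 mm along x, 130 mm along y, 4 mm thick; it may lie on the left or on the right of the viewer, the tub on the other side. Origin: centre of the underside.
- tub: White open-topped plastic cullet tub with some shards on its floor, fixed, 240 mm along its x, 140 mm along its y, 81 mm tall, walls and floor 4 mm (6 mm thick rim). Origin: centre of the underside.
- bottle: Green bottle with a red cap, 50 mm across and 130 mm tall, loose, standing between the robot and the viewer. Origin: centre of the underside.
- bowl: Small green plastic bowl, 110 mm across the rim and 45 mm tall, loose, beyond the viewer. Origin: centre of the underside.
- jar_lid: White ceramic jar lid, 94 mm across and 61 mm tall, with a yellow glazed top and round knob, loose, beyond the viewer. Origin: centre of the underside.

How it is judged (in metres and radians):
On the way, in this order (a step that is already met when the one before it is completed fails the run):
1. the amber block lies in the tub, let go (x of amber_block_center in the frame of tub between -0.118 and 0.118 m and y of amber_block_center in the frame of tub between -0.068 and 0.068 m and z of amber_block_center in the frame of tub between 0 and 0.065 m and contact force between the fingers and amber_block below 0.1 N and linear speed of amber_block below 0.05 m/s), for 0.2 s.
2. the blue block has been lifted off the mat by the gripper (height (world z) of blue_block_center above 0.07 m and contact force between the fingers and blue_block above 1 N), for 0.1 s.
At the end, for the whole second after the job is handed in: Fingers hold the blue block by its frosted faces, at rest, off the viewer: centre within 15 mm of the beam sideways and in height, 30 mm of midway; upright within 10 deg, polished faces square to the light within 11 deg. Amber block at rest in the tub, let go. Bystanders moved under 30 mm (all of step 1 and x of blue_block_center in the frame of light_path between -0.015 and 0.015 m and y of blue_block_center in the frame of light_path between -0.03 and 0.03 m and z of blue_block_center in the frame of light_path between -0.015 and 0.015 m and angle between the x axis of blue_block and the y axis of viewer, either way round below 0.2 rad and angle between blue_block's own z axis and vertical below 0.17 rad and contact force between the fingers and blue_block above 1 N and contact force between blue_block and viewer below 0.1 N and contact force between the fingers and blue_block_polished below 0.3 N and linear speed of blue_block below 0.03 m/s and distance of each of red_block, bottle, bowl, jar_lid from where it was at the start of the episode below 0.03 m); the arm keeps its last pose, push and grip.
It fails at once if something touches a polished face of the blue block (over 0.5 N) (contact force between anything else and blue_block_polished above 0.5 N).
It fails at once if the robot knocks the viewer (over 8 N) (contact force between any of the fingers, the arm and viewer above 8 N).
It fails at once if a held block knocks the viewer hard (over 20 N) (contact force between blue_block and viewer above 20 N).
It fails at once if the red block, bottle, bowl or jar lid is moved by 30 mm (distance of any of red_block, bottle, bowl, jar_lid from where it was at the start of the episode above 0.03 m).
It also fails if it takes over 64 s, if anything falls off the work surface, if the arm or the gripper's body presses on something with over 40 N, if the wrist force passes 120 N, or if a joint passes its speed limit or range.

### The arm

A 6-joint arm with a two-finger parallel gripper is mounted at the origin on the work surface. World frame = base frame: x ahead of the robot, y to its left, z up, the work surface at z = 0. Lengths are in m, angles in degrees, forces in N, time in s.
With the tool pointing down it reaches from about 0.375 to 0.9 m from the base axis. Payload 3.1 kg.
Tool frame: the origin (TCP) lies midway between the tips of the shut fingers; the grasp point (between the pads) lies 19 mm behind it; z points along the fingers, y is the line along which they close (so a half turn about z gives the same grasp; the last joint's range is limited). The gripper opens to 87 mm and grips with 3 to 60 N. Pads are 19 mm wide; open, the fingers measure 117 mm over their backs; the gripper's body (75 mm by 190 mm) begins 51 mm behind the grasp point.
Start: joints at [-84.082, 30.224, 82.088, -0, 67.689, -10.227], TCP at [0.174, -0.6, 0.223] pointing down, gripper open.
Joint ranges: [-176.69, 176.69], [-43.24, 126.21], [12.49, 139.97], [-82, 262], [0, 151.66], [-163.58, 163.58]. Speed limits (degrees/s): [159.86, 159.86, 180, 180, 180, 180].

### API

Orientations are given as a 3x3 rotation matrix whose columns are the frame's x, y, z axes.
In Python, from rig import read_state, optics, bot gives the robot as it stands. The module is installed in compiled form; this text tells all that it offers.
- The arm moves only by the tool send_rows, never from a script. Its argument "commands" is a list of rows, each a list of 7 numbers: the turn, a rotation vector about the tool's x, y, z in units of 5 degrees (1.0 is 5 degrees), then the shift along the tool's x, y, z in units of 30 mm (1.0 is 30 mm), then the opening, from 0 (shut) to 1 (fully open). In form: [[rx, ry, rz, tx, ty, tz, gripper], ...]. A call has 1 to 20 rows; each row is the pose to reach, as a shift and turn from the pose commanded when the call began, along the tool's axes at that moment; what a row does not reach only later rows make up. A row lasts 1/12 s, in which the tool goes at most 41.7 mm and 7.16 degrees, less where a joint would pass 70% of its speed; a pose out of reach is approached as far as the arm can. A call with a gripper value outside its range is refused whole. The fingers move at their own pace and stop on an object; the grip force is fixed at half the most. Time passes only in rows, so rows that repeat a pose let the fingers close. It gives the time, the measured TCP pose, the force, the opening and the grip force at its end, in the units of the state.
- read_state(): the state, without advancing time (a new reading comes with each control period).
- optics.capture(name): name is "side" or "top" or "wrist"; returns a dict with "image" (480x640x3 uint8, blue, green, red), "intrinsics" (3x3 intrinsics, pixels), "extrinsics" (4x4, takes a point from world to camera coordinates); the wrist camera has in their place "T_tool_cam" (4x4, takes a point from camera to tool coordinates, whose origin is the TCP and whose axes are the flange's). Camera axes: x right, y down, z forward; pixel columns grow to the right and rows downward; lengths in m; the calibration is good to about 2 mm. A picture is of the moment at which its call begins: read the wrist's pose just before it. There is no depth.
- bot.hand_in(): hands the job in; it is judged then, once.
The state is a dict: "time_s": time; "joint_positions": joint angles; "qvel": joint speeds; "tau": joint torques, N m; "position": TCP position; "tcp_rot": TCP orientation; "force": force on the tool from outside, world axes, zero at the start; "moment": the same for the moment, N m; "opening": opening from 0.0 (shut) to 1.0 (fully open); "grasp_force": force on a finger pad.
Only numpy, scipy, OpenCV 4.12 (cv2) and the standard library are available. Lean on these libraries where they do the work, as an engineer would, in place of code of your own. Each camera call takes 0.05 s, during which the arm holds its last target. There are 200 camera calls.

## Working session

There is one attempt and no reset: what is moved stays moved. The work goes in short steps, Python scripts to look and compute and a tool call to move; the robot and the scene stay as the last step left them, time stands still between calls to the robot, and variables do not carry over. Pictures are saved under pics/ and viewed, at most 12 in all, crops included, and the job is handed in when it is done.

Besides the shell and the picture viewer there is one more tool, called after "Call:" as a command line: name --pt "numbers of a row" for each row, then --argument value for the rest. send_rows: Moves the arm, as the interface text tells. Its arguments: {"type":"object","properties":{"commands":{"type":"array","items":{"type":"array","items":{"type":"number"}}}},"required":["commands"]}

```bash
mkdir -p pics; python3 - <<'E'
from rig import read_state, optics, bot
import cv2,numpy as np,pickle
s=read_state();print(s)
for n in("side","top"):
    c=optics.capture(n);cv2.imwrite(f"pics/{n}0.png",c["image"]);pickle.dump(c,open(f"{n}0.pkl","wb"));print(n,c["intrinsics"],c["extrinsics"])
c=optics.capture("wrist");print(c["T_tool_cam"],c["intrinsics"])
E
```

```text
{'time_s': 0.0, 'joint_positions': array([-8.40815234e+01,  3.02783685e+01,  8.21569524e+01,  8.11275928e-04,
        6.76882624e+01, -1.02271588e+01]), 'qvel': array([ 0.00662643,  0.00736438, -0.05462003, -0.02109618,  0.00913275,
       -0.01336277]), 'tau': array([-9.35920610e-06, -4.40043962e+01, -1.76592153e+01,  6.33513811e-02,
        5.82033175e-02, -1.66176224e-04]), 'position': array([ 0.17375678, -0.59959859,  0.22157489]), 'tcp_rot': array([[ 9.60559512e-01,  2.78074414e-01, -2.09379013e-04],
       [ 2.78074211e-01, -9.60557195e-01,  2.14678698e-03],
       [ 3.95846014e-04, -2.12033956e-03, -9.99997674e-01]]), 'force': array([-0.74087318, -0.45533827, -0.30065585]), 'moment': array([-0.00776575,  0.01794816,  0.03993232]), 'grasp_force': 0.0, 'opening': 0.9987289683875776}
side [[593.08607296   0.         314.33192526]
 [  0.         593.08607296 231.23331169]
 [  0.           0.           1.        ]] [[-0.88835276 -0.45890935 -0.01521781  0.52753503]
 [-0.30555194  0.61557397 -0.72643424  0.22395998]
 [ 0.34273516 -0.64068003 -0.68706748  1.07259769]
 [ 0.          0.          0.          1.        ]]
top [[519.99520639   0.         316.22654056]
 [  0.         519.99520639 236.35411635]
 [  0.           0.           1.        ]] [[ 4.23463228e-03 -9.99976609e-01  5.37120992e-03  1.98454580e-04]
 [-9.95395595e-01 -4.72945918e-03 -9.57352709e-02  5.96202112e-01]
 [ 9.57584344e-02 -4.94107502e-03 -9.95392339e-01  1.33174575e+00]
 [ 0.00000000e+00  0.00000000e+00  0.00000000e+00  1.00000000e+00]]
[[-4.92408839e-04 -9.58499700e-01 -2.85093113e-01  7.87344434e-02]
 [ 9.99999546e-01 -7.04698711e-04  6.42052997e-04  9.48467312e-04]
 [-8.16312354e-04 -2.85092667e-01  9.58499611e-01 -1.62105090e-01]
 [ 0.00000000e+00  0.00000000e+00  0.00000000e+00  1.00000000e+00]] [[353.6407556    0.         322.14506162]
 [  0.         353.6407556  238.52069692]
 [  0.           0.           1.        ]]
```

View pics/top0.png

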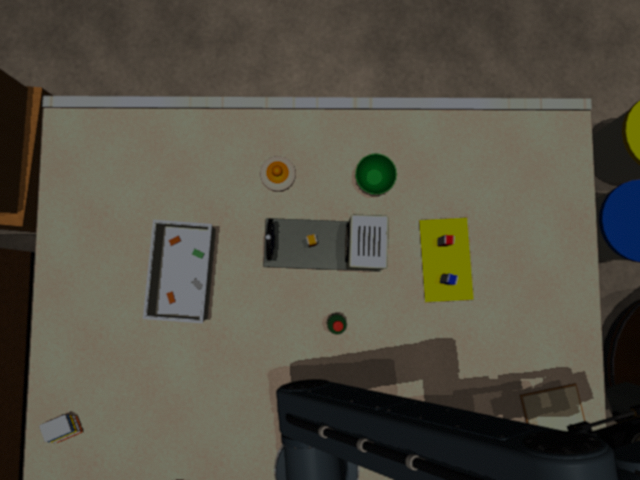

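View pics/side0.png

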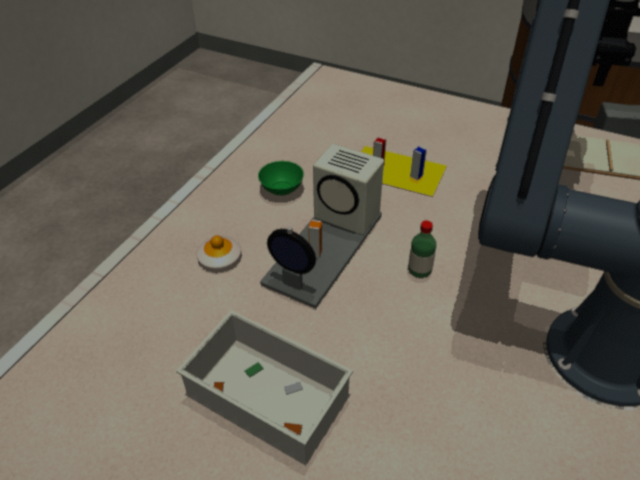

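The top view shows the tub on the left (180,272), the viewer with its lamp house (368,242), and the amber block (311,240). The red (446,240) and blue (449,280) blocks stand on the mat, with the bottle at (337,323). The side view agrees: the analyser is on the tub side and the lamp on the mat side.

```bash
cat > h.py <<'E'
import numpy as np,cv2,pickle
def ray(c,uv,z,T=None):
    # T: camera->world 4x4
    K=c["intrinsics"]
    if T is None:T=np.linalg.inv(c["extrinsics"])
    uv=np.atleast_2d(uv).astype(float)
    d=np.c_[uv,np.ones(len(uv))]@np.linalg.inv(K).T@T[:3,:3].T
    o=T[:3,3];return o+d*((z-o[2])/d[:,2:])
def wristT(s,c):
    T=np.eye(4);T[:3,:3]=s["tcp_rot"];T[:3,3]=s["position"];return T@c["T_tool_cam"]
def blobs(m,amin=20):
    cs,_=cv2.findContours(m.astype(np.uint8),cv2.RETR_EXTERNAL,cv2.CHAIN_APPROX_NONE)
    return sorted([k for k in cs if cv2.contourArea(k)>=amin],key=cv2.contourArea,reverse=True)
E
python3 - <<'E'
from h import *
c=pickle.load(open("top0.pkl","rb"));im=c["image"];hsv=cv2.cvtColor(im,cv2.COLOR_BGR2HSV)
H,S,V=[hsv[...,i].astype(int) for i in range(3)]
def roi(x0,x1,y0,y1):
    m=np.zeros(H.shape,bool);m[y0:y1,x0:x1]=1;return m
def rep(n,m,z,amin=15):
    for b in blobs(m,amin)[:2]:
        (cx,cy),wh,a=cv2.minAreaRect(b);p=ray(c,cv2.boxPoints(((cx,cy),wh,a)),z)
        print(n,cv2.contourArea(b),np.round([cx,cy,*wh,a],1),p.mean(0).round(4),"sides",np.linalg.norm(p[1]-p[0]).round(4),np.linalg.norm(p[2]-p[1]).round(4),"dir",np.degrees(np.arctan2(*(p[1]-p[0])[[1,0]])).round(1),np.degrees(np.arctan2(*(p[2]-p[1])[[1,0]])).round(1))
rep("amber",roi(295,330,228,255)&(S>110),.096)
rep("blue",roi(435,462,268,292)&(H>100)&(H<135)&(S>100),.084,5)
rep("red",roi(435,462,228,252)&((H<8)|(H>170))&(S>100),.084,5)
rep("mat",roi(410,480,205,310)&(H>22)&(H<35)&(S>120),.004)
rep("lamp",roi(346,395,208,275)&(V>140)&(S<60),.166)
rep("bed",roi(255,400,208,275)&(V>60)&(V<130)&(S<60),.016)
rep("tub",roi(140,222,215,330)&(S<35),.081)
rep("cap",roi(325,350,310,335)&((H<8)|(H>170))&(S>120),.13)
print(im[240,300],im[190,320],im[240,355],im[270,180])
v=cv2.resize(im[200:330,240:480],None,fx=3.3,fy=3.3,interpolation=cv2.INTER_CUBIC);cv2.imwrite("pics/z.png",v)
E
```

```text
amber 67.5 [311.6 239.7  11.4   7.5  76. ] [0.5812 0.0148 0.096 ] sides 0.0187 0.0284 dir -75.6 -165.8
blue 53.0 [450.8 279.3   9.2   9.5  18.4] [ 0.485  -0.3326  0.084 ] sides 0.0238 0.0227 dir -19.5 -108.3
red 46.5 [447. 240.   8.  10.  90.] [ 0.5832 -0.3252  0.084 ] sides 0.0252 0.0202 dir -89.7 178.8
mat 3939.0 [445.8 259.4  83.7  49.2  85.8] [ 0.5395 -0.3417  0.004 ] sides 0.132 0.2222 dir -85.5 -177.2
bed 9504.0 [327. 241.  66. 144.  90.] [ 0.5858 -0.0258  0.016 ] sides 0.3823 0.175 dir -89.7 179.4
tub 6103.0 [177.4 271.   62.6 102.2   5.3] [0.5037 0.3491 0.081 ] sides 0.2541 0.1579 dir -3.3 -95.0
cap 65.5 [337.5 325.5   9.    9.   90. ] [ 0.3734 -0.0482  0.13  ] sides 0.0215 0.0212 dir -89.8 180.0
[63 69 68] [ 98 116 116] [125 120 118] [123 119 116]
```

View pics/z.png

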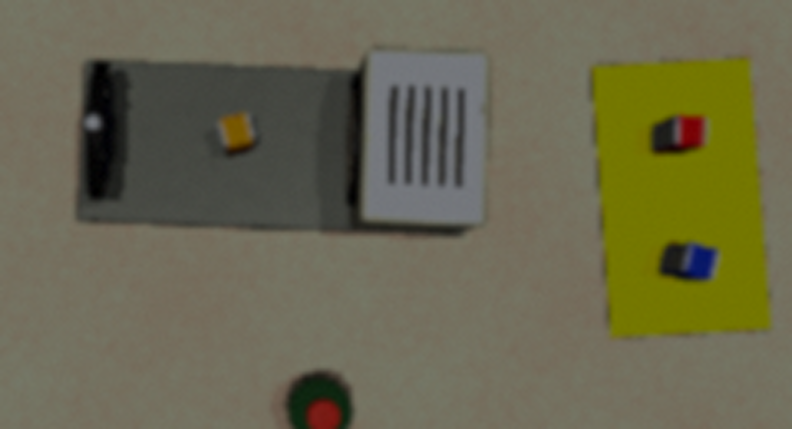

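The zoom shows blue at about (690,262), with a grey frosted side facing +y, and amber at (236,132) turned about 14°. Next I move the wrist camera over the mat.

```bash
cat >> h.py <<'E'
from scipy.spatial.transform import Rotation as R
def down(yaw):
    a=np.radians(yaw);x=np.array([np.cos(a),np.sin(a),0]);z=np.array([0,0,-1.]);return np.c_[x,np.cross(z,x),z]
def row(s,p,yaw):
    M=s["tcp_rot"];r=R.from_matrix(M.T@down(yaw)).as_rotvec(degrees=True)/5;t=M.T@(np.array(p)-s["position"])/.03
    print("row",r.round(2),t.round(3),"dist",np.linalg.norm(t*30).round())
E
python3 - <<'E'
from h import *
from rig import read_state
row(read_state(),(.49,-.325,.28),0)
E
```

```text
row [-0.02 -0.    3.23] [12.673 -5.87  -1.927] dist 423.0
```

Call:
send_rows --pt "0 0 3.23 12.67 -5.87 -1.93 1" --pt "0 0 3.23 12.67 -5.87 -1.93 1" --pt "0 0 3.23 12.67 -5.87 -1.93 1" --pt "0 0 3.23 12.67 -5.87 -1.93 1" --pt "0 0 3.23 12.67 -5.87 -1.93 1" --pt "0 0 3.23 12.67 -5.87 -1.93 1" --pt "0 0 3.23 12.67 -5.87 -1.93 1" --pt "0 0 3.23 12.67 -5.87 -1.93 1" --pt "0 0 3.23 12.67 -5.87 -1.93 1" --pt "0 0 3.23 12.67 -5.87 -1.93 1" --pt "0 0 3.23 12.67 -5.87 -1.93 1" --pt "0 0 3.23 12.67 -5.87 -1.93 1" --pt "0 0 3.23 12.67 -5.87 -1.93 1" --pt "0 0 3.23 12.67 -5.87 -1.93 1"

```text
time_s: 1.32
position: [0.4888, -0.3262, 0.2799]
tcp_rot: [[1.0, -0.001, -0.001], [-0.001, -1.0, 0.0], [-0.001, -0.0, -1.0]]
force: [-0.1, -0.3, 0.2]
opening: 1.004
grasp_force: 0.0
```

```bash
cat > snap.py <<'E'
import sys
from h import *
from rig import read_state,optics
n=sys.argv[1];s=read_state();c=optics.capture("wrist");T=wristT(s,c)
pickle.dump((s,c,T),open(n+".pkl","wb"));cv2.imwrite(f"pics/{n}.png",c["image"])
print(s["position"].round(4),s["tcp_rot"].round(3).tolist(),s["joint_positions"].round(1),s["time_s"],np.abs(s["qvel"]).max())
E
python3 snap.py w1
```

```text
[ 0.4888 -0.3262  0.2799] [[1.0, -0.001, -0.001], [-0.001, -1.0, 0.0], [-0.001, -0.0, -1.0]] [-44.6  23.9  83.6  -0.   72.6  45.5] 1.3167 1.0519616151485247
```

View pics/w1.png

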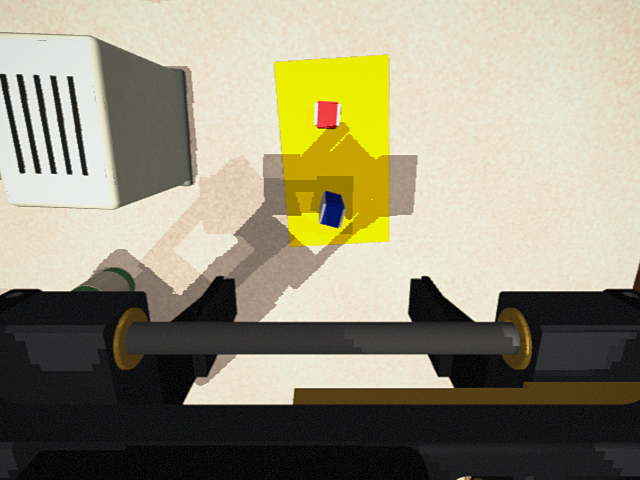

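Wrist view: blue is at (332,210), its top face tilted about 15° in the image. Red is at (327,115), and the lamp house's far top edge runs (95,37)–(113,208).

```bash
python3 - <<'E'
from h import *
s,c,T=pickle.load(open("w1.pkl","rb"));im=c["image"]
cv2.imwrite("pics/z2.png",cv2.resize(im[180:240,295:375],None,fx=10,fy=10,interpolation=cv2.INTER_NEAREST))
hsv=cv2.cvtColor(im,cv2.COLOR_BGR2HSV);H,S,V=[hsv[...,i].astype(int) for i in range(3)]
m=np.zeros(H.shape,bool);m[180:240,300:370]=1
b=blobs(m&(H>100)&(H<135)&(S>120))[0];r=cv2.minAreaRect(b);p=ray(c,cv2.boxPoints(r),.084,T)
print(r,p.round(4))
# lamp house top edge
m=np.zeros(H.shape,bool);m[25:215,0:125]=1
b=blobs(m&(V>195)&(S<45)&(1>0))[0];k=cv2.approxPolyDP(cv2.convexHull(b),4,True)[:,0];print(k.tolist(),ray(c,k,.166,T).round(4).tolist())
E
```

```text
((332.9305114746094, 209.23074340820312), (19.490047454833984, 33.789119720458984), 9.162347793579102) [[ 0.4766 -0.3255  0.084 ]
 [ 0.5115 -0.3311  0.084 ]
 [ 0.5083 -0.3507  0.084 ]
 [ 0.4732 -0.3457  0.084 ]]
[[0, 34], [92, 38], [124, 214], [0, 214]] [[0.6342, -0.1038, 0.166], [0.6316, -0.1671, 0.166], [0.5063, -0.1691, 0.166], [0.5065, -0.0702, 0.166]]
```

View pics/z2.png

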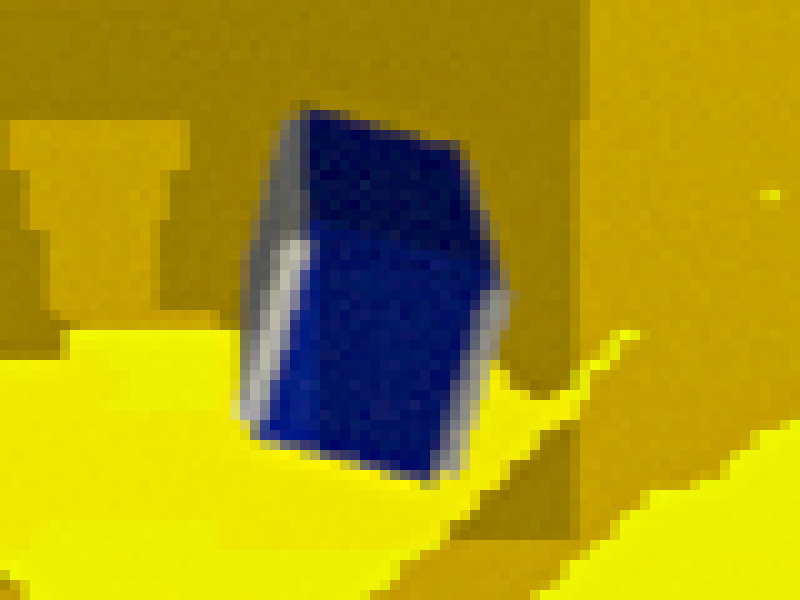

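```bash
python3 - <<'E'
from h import *
from rig import read_state
s,c,T=pickle.load(open("w1.pkl","rb"))
q=ray(c,[(324,203.5),(346,208.5),(339,228),(319.5,223)],.084,T);print(q.round(4),q.mean(0))
for i in range(4):
    d=q[(i+1)%4]-q[i];print(np.linalg.norm(d).round(4),np.degrees(np.arctan2(d[1],d[0])).round(1))
print(ray(c,[(95,37),(113,208)],.166,T))
row(read_state(),(.58,.02,.30),90)
E
```

```text
[[ 0.4986 -0.3291  0.084 ]
 [ 0.4934 -0.3517  0.084 ]
 [ 0.4726 -0.3448  0.084 ]
 [ 0.478  -0.3244  0.084 ]] [ 0.48564531 -0.3374822   0.084     ]
0.0233 -103.1
0.0219 161.5
0.0211 75.1
0.0211 -12.8
[[ 0.63221696 -0.16934051  0.166     ]
 [ 0.51119559 -0.16117207  0.166     ]]
row [-2.000e-02  1.000e-02 -1.802e+01] [  3.021 -11.556  -0.668] dist 359.0
```

Call:
send_rows --pt "0 0 -18 3.02 -11.56 -0.67 1" --pt "0 0 -18 3.02 -11.56 -0.67 1" --pt "0 0 -18 3.02 -11.56 -0.67 1" --pt "0 0 -18 3.02 -11.56 -0.67 1" --pt "0 0 -18 3.02 -11.56 -0.67 1" --pt "0 0 -18 3.02 -11.56 -0.67 1" --pt "0 0 -18 3.02 -11.56 -0.67 1" --pt "0 0 -18 3.02 -11.56 -0.67 1" --pt "0 0 -18 3.02 -11.56 -0.67 1" --pt "0 0 -18 3.02 -11.56 -0.67 1" --pt "0 0 -18 3.02 -11.56 -0.67 1" --pt "0 0 -18 3.02 -11.56 -0.67 1" --pt "0 0 -18 3.02 -11.56 -0.67 1" --pt "0 0 -18 3.02 -11.56 -0.67 1" --pt "0 0 -18 3.02 -11.56 -0.67 1" --pt "0 0 -18 3.02 -11.56 -0.67 1"

```text
time_s: 2.7
position: [0.5804, 0.0202, 0.3004]
tcp_rot: [[0.003, 1.0, -0.0], [1.0, -0.003, -0.0], [-0.0, -0.0, -1.0]]
force: [0.1, -0.2, -0.1]
opening: 0.998
grasp_force: 0.0
```

```bash
python3 snap.py w2
```

```text
[0.5804 0.0202 0.3004] [[0.003, 1.0, -0.0], [1.0, -0.003, -0.0], [-0.0, -0.0, -1.0]] [-9.  22.2 83.  -0.  74.8 -8.8] 2.7 0.49968455742740076
```

View pics/w2.png

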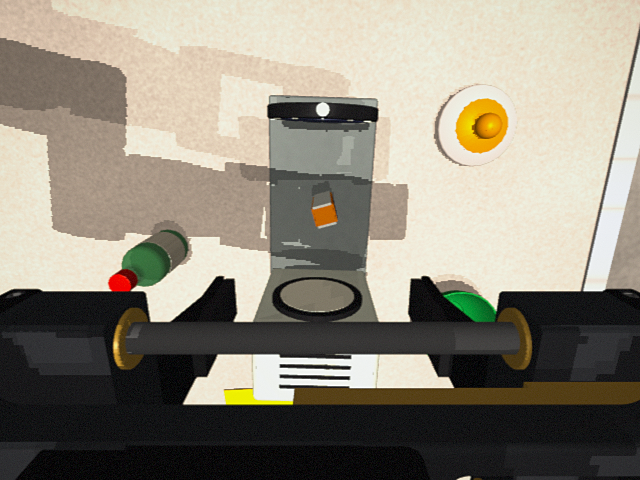

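The wrist view over the viewer shows the bed's end corners at (270,96) and (378,100), and the amber top at (324,215). The analyser ring is at (322,110) and the lamp filter at (317,296).

```bash
python3 - <<'E'
from h import *
from rig import read_state
s,c,T=pickle.load(open("w2.pkl","rb"));im=c["image"]
g=cv2.cvtColor(im,cv2.COLOR_BGR2GRAY).astype(int)
# bed edges: strongest horizontal gradient near guesses per row
L=[];Rr=[]
for v in list(range(126,150))+list(range(240,262)):
    for lst,u0 in((L,270),(Rr,378-12*(v-100)/168)):
        us=np.arange(int(u0)-7,int(u0)+8);gr=np.abs(g[v,us+1]-g[v,us-1]);lst.append((us[gr.argmax()],v))
for n,l in(("L",L),("R",Rr)):
    p=ray(c,l,.016,T);k=np.polyfit(p[:,1],p[:,0],1);r=p[:,0]-np.polyval(k,p[:,1]);ok=abs(r)<.002+0*r
    k=np.polyfit(p[ok,1],p[ok,0],1);print(n,k,ok.sum(),"x at y=0")
print("end",ray(c,[(270,96),(378,100)],.016,T).round(4))
print("ring top/tab",ray(c,[(322,109)],.172,T).round(4),ray(c,[(268,110),(379,112)],.110,T).round(4))
print("filter ellipse ends z.11",ray(c,[(273,297),(362,296)],.110,T).round(4))
hsv=cv2.cvtColor(im,cv2.COLOR_BGR2HSV);H,S,V=[hsv[...,i].astype(int) for i in range(3)]
m=np.zeros(H.shape,bool);m[180:235,305:345]=1
b=blobs(m&(S>150)&(H<25))[0];r=cv2.minAreaRect(b);p=ray(c,cv2.boxPoints(r),.096,T);print(r,p.round(4),p.mean(0))
for d in np.diff(p[:3],axis=0):print(np.linalg.norm(d),np.degrees(np.arctan2(d[1],d[0])))
cv2.imwrite("pics/z3.png",cv2.resize(im[175:235,285:365],None,fx=10,fy=10,interpolation=cv2.INTER_NEAREST))
E
```

```text
L [0.03477684 0.51238296] 45 x at y=0
R [0.03893872 0.64223842] 46 x at y=0
end [[0.5202 0.1397 0.016 ]
 [0.6474 0.1348 0.016 ]]
ring top/tab [[0.5813 0.1156 0.172 ]] [[0.5306 0.1187 0.11  ]
 [0.6349 0.1165 0.11  ]]
filter ellipse ends z.11 [[ 0.5269 -0.074   0.11  ]
 [ 0.6243 -0.0732  0.11  ]]
((323.106201171875, 209.10365295410156), (29.57212257385254, 23.46428108215332), 75.25643920898438) [[0.5663 0.0329 0.096 ]
 [0.59   0.0391 0.096 ]
 [0.5981 0.0085 0.096 ]
 [0.5739 0.002  0.096 ]] [0.58209211 0.02062051 0.096     ]
0.02449815633487957 14.596489339541765
0.03167587867875993 -75.17133390881773
```

View pics/z3.png

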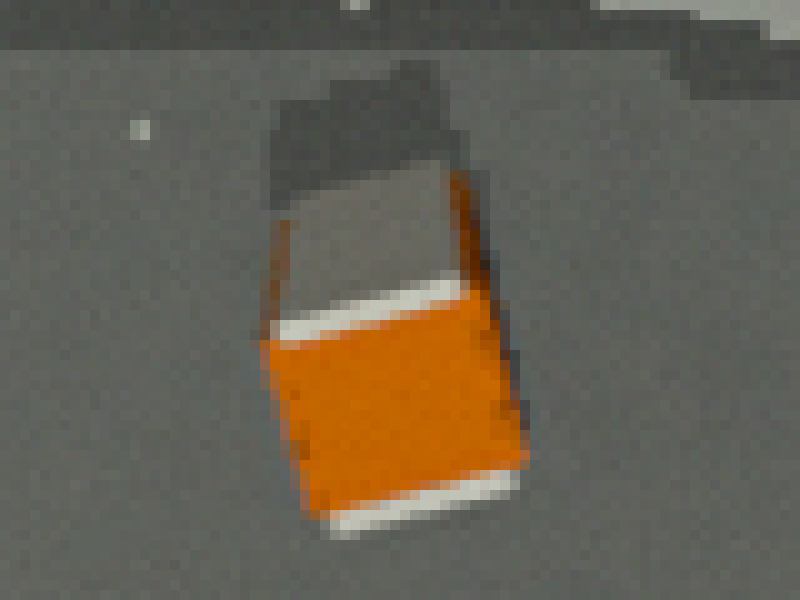

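The zoom gives the amber top corners, including the white strips, at zoom pixels (268,322), (465,275), (522,490), (335,535). The faces are turned about 14°.

```bash
python3 - <<'E'
from h import *
from rig import read_state
s,c,T=pickle.load(open("w2.pkl","rb"))
q=ray(c,[(311.8,207.2),(331.5,202.5),(337.2,224),(318.5,228.5)],.096,T);m=q.mean(0);print(q.round(4),m)
for i in range(4):
    d=q[(i+1)%4]-q[i];print(np.linalg.norm(d).round(4),np.degrees(np.arctan2(d[1],d[0])).round(1))
s=read_state()
row(s,(m[0],m[1],.053),103.5)
E
```

```text
[[ 5.702e-01  2.290e-02  9.600e-02]
 [ 5.909e-01  2.780e-02  9.600e-02]
 [ 5.971e-01  4.500e-03  9.600e-02]
 [ 5.771e-01 -4.000e-04  9.600e-02]] [0.58380662 0.01372997 0.096     ]
0.0213 13.4
0.0241 -75.2
0.0206 -166.3
0.0243 106.5
row [-0.   -0.   -2.73] [-0.222  0.114  8.247] dist 248.0
```

Call:
send_rows --pt "0 0 -2.75 -0.22 0.11 1 1" --pt "0 0 -2.75 -0.22 0.11 2.5 1" --pt "0 0 -2.75 -0.22 0.11 3.5 1" --pt "0 0 -2.75 -0.22 0.11 4.5 1" --pt "0 0 -2.75 -0.22 0.11 5.5 1" --pt "0 0 -2.75 -0.22 0.11 6.5 1" --pt "0 0 -2.75 -0.22 0.11 7.5 1" --pt "0 0 -2.75 -0.22 0.11 8.25 1" --pt "0 0 -2.75 -0.22 0.11 8.25 1" --pt "0 0 -2.75 -0.22 0.11 8.25 1" --pt "0 0 -2.75 -0.22 0.11 8.25 0" --pt "0 0 -2.75 -0.22 0.11 8.25 0" --pt "0 0 -2.75 -0.22 0.11 8.25 0" --pt "0 0 -2.75 -0.22 0.11 8.25 0" --pt "0 0 -2.75 -0.22 0.11 8.25 0" --pt "0 0 -2.75 -0.22 0.11 8.25 0" --pt "0 0 -2.75 -0.22 0.11 8.25 0" --pt "0 0 -2.75 -0.22 0.11 8.25 0" --pt "0 0 -2.75 -0.22 0.11 8.25 0"

```text
time_s: 4.33
position: [0.5839, 0.0148, 0.0531]
tcp_rot: [[-0.238, 0.971, -0.0], [0.971, 0.238, 0.0], [0.0, -0.0, -1.0]]
force: [-0.2, 0.4, -0.3]
opening: 0.406
grasp_force: 0.0
```

Call:
send_rows --pt "0 0 0 0 0 0 0" --pt "0 0 0 0 0 0 0" --pt "0 0 0 0 0 0 0" --pt "0 0 0 0 0 0 0" --pt "0 0 0 0 0 0 0" --pt "0 0 0 0 0 0 0" --pt "0 0 0 0 0 -0.5 0" --pt "0 0 0 0 0 -1 0" --pt "0 0 0 0 0 -2 0" --pt "0 0 0 0 0 -3 0" --pt "0 0 0 0 0 -4 0" --pt "0 0 0 0 0 -5 0" --pt "0 0 0 0 0 -6 0" --pt "0 0 0 0 0 -6.5 0" --pt "0 0 0 0 0 -6.5 0"

```text
time_s: 5.58
position: [0.5864, 0.0144, 0.2523]
tcp_rot: [[-0.238, 0.971, 0.009], [0.971, 0.238, -0.001], [-0.004, 0.008, -1.0]]
force: [-0.0, 0.3, -1.7]
opening: 0.272
grasp_force: 30.0
```

```bash
python3 - <<'E'
from h import *
from rig import read_state
s=read_state()
c=pickle.load(open("top0.pkl","rb"))
# tub from outer rim corners in top view: left/right edges
im=c["image"];hsv=cv2.cvtColor(im,cv2.COLOR_BGR2HSV)
print(ray(c,[(154,222),(214,226),(209,321),(147,318)],.081).round(4),s["opening"],s["grasp_force"])
row(s,(.505,.345,.26),103.5);row(s,(.505,.345,.26),90)
E
```

```text
[[0.6255 0.4117 0.081 ]
 [0.6161 0.2606 0.081 ]
 [0.3796 0.2675 0.081 ]
 [0.3863 0.4208 0.081 ]] 0.2718613515258307 29.996622037142515
row [0.1  0.04 0.05] [11.347 -0.013 -0.297] dist 341.0
row [0.1  0.03 2.75] [11.347 -0.013 -0.297] dist 341.0
```

Call:
send_rows --pt "0 0 2.5 11.35 0 -0.3 0" --pt "0 0 2.5 11.35 0 -0.3 0" --pt "0 0 2.5 11.35 0 -0.3 0" --pt "0 0 2.5 11.35 0 -0.3 0" --pt "0 0 2.5 11.35 0 -0.3 0" --pt "0 0 2.5 11.35 0 -0.3 0" --pt "0 0 2.5 11.35 0 -0.3 0" --pt "0 0 2.5 11.35 0 -0.3 0" --pt "0 0 2.5 11.35 0 -0.3 0" --pt "0 0 2.5 11.35 0 -0.3 0" --pt "0 0 2.5 11.35 0 -0.3 0" --pt "0 0 2.5 11.35 0 -0.3 0" --pt "0 0 2.5 11.35 0 -0.3 0"

```text
time_s: 6.67
position: [0.5034, 0.3436, 0.2564]
tcp_rot: [[-0.019, 1.0, -0.001], [1.0, 0.019, -0.001], [-0.001, -0.001, -1.0]]
force: [0.1, -0.5, -0.6]
opening: 0.277
grasp_force: 30.0
```

```bash
python3 snap.py w3; python3 - <<'E'
from h import *
from rig import read_state
s,c,T=pickle.load(open("w3.pkl","rb"))
row(s,(.503,.342,.055),92)
E
```

```text
[0.5034 0.3436 0.2564] [[-0.019, 1.0, -0.001], [1.0, 0.019, -0.001], [-0.001, -0.001, -1.0]] [23.8 27.  82.1 -0.  70.9 22.7] 6.6667 0.37641872997527415
row [-0.01  0.01 -0.18] [-0.046 -0.007  6.713] dist 201.0
```

View pics/w3.png

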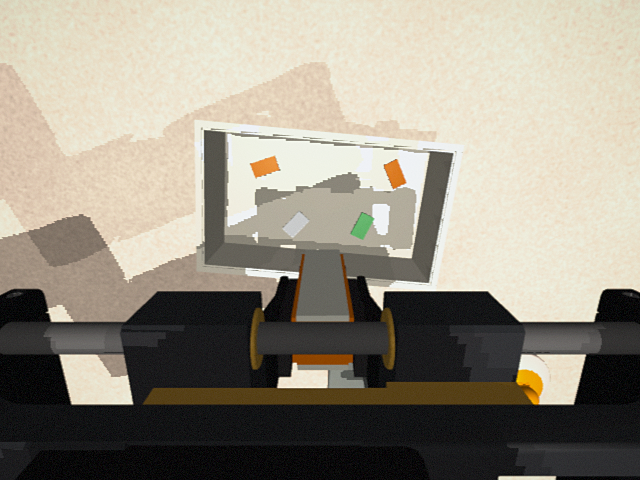

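The block is held over the tub, whose rim corners are at (197,122), (460,147), (433,285) and (198,270). I'll check the tub centre and yaw with these.

```bash
python3 - <<'E'
from h import *
s,c,T=pickle.load(open("w3.pkl","rb"))
q=ray(c,[(197,122),(460,147),(433,285),(198,270)],.081,T);print(q.round(4),q.mean(0))
for i in range(4):
    d=q[(i+1)%4]-q[i];print(np.linalg.norm(d).round(4),np.degrees(np.arctan2(d[1],d[0])).round(1))
row(s,(q.mean(0)[0],q.mean(0)[1],.055),87)
E
```

```text
[[0.3888 0.4284 0.081 ]
 [0.63   0.411  0.081 ]
 [0.6202 0.2722 0.081 ]
 [0.3779 0.2842 0.081 ]] [0.50421131 0.34892489 0.081     ]
0.2419 -4.1
0.1392 -94.1
0.2426 177.2
0.1446 85.7
row [-0.01  0.01  0.82] [0.184 0.038 6.713] dist 201.0
```

Sizes match (242 × 140 mm). Lower and release.

Call:
send_rows --pt "0 0 0.8 0.18 0 1 0" --pt "0 0 0.8 0.18 0 2 0" --pt "0 0 0.8 0.18 0 3 0" --pt "0 0 0.8 0.18 0 4 0" --pt "0 0 0.8 0.18 0 5 0" --pt "0 0 0.8 0.18 0 6 0" --pt "0 0 0.8 0.18 0 6.7 0" --pt "0 0 0.8 0.18 0 6.7 0" --pt "0 0 0.8 0.18 0 6.7 0" --pt "0 0 0.8 0.18 0 6.7 1" --pt "0 0 0.8 0.18 0 6.7 1" --pt "0 0 0.8 0.18 0 6.7 1" --pt "0 0 0.8 0.18 0 6.7 1" --pt "0 0 0.8 0.18 0 6.7 1" --pt "0 0 0.8 0.18 0 6.7 1" --pt "0 0 0.8 0.18 0 6.7 1" --pt "0 0 0.8 0.18 0 6.7 1" --pt "0 0 0.8 0.18 0 6.7 1" --pt "0 0 0.8 0.18 0 6.7 1" --pt "0 0 0.8 0.18 0 6.7 1"

```text
time_s: 8.38
position: [0.5028, 0.3508, 0.0559]
tcp_rot: [[0.048, 0.999, -0.0], [0.999, -0.048, -0.0], [-0.0, -0.0, -1.0]]
force: [0.3, -0.6, -0.2]
opening: 0.974
grasp_force: 0.0
```

Call:
send_rows --pt "0 0 0 0 0 0 1" --pt "0 0 0 0 0 0 1" --pt "0 0 0 0 0 -1 1" --pt "0 0 0 0 0 -2 1" --pt "0 0 0 0 0 -3 1" --pt "0 0 0 0 0 -4 1" --pt "0 0 0 0 0 -5 1" --pt "0 0 0 0 0 -6 1" --pt "0 0 0 0 0 -7 1" --pt "0 0 0 0 0 -8 1" --pt "0 0 0 0 0 -8 1" --pt "0 0 0 0 0 -8 1"

```text
time_s: 9.38
position: [0.5038, 0.3514, 0.2985]
tcp_rot: [[0.048, 0.999, 0.005], [0.999, -0.048, 0.002], [0.002, 0.005, -1.0]]
force: [0.5, 0.2, -0.4]
opening: 1.0
grasp_force: 0.0
```

```bash
python3 snap.py w4; python3 - <<'E'
from h import *
s,c,T=pickle.load(open("w4.pkl","rb"))
im=c["image"];hsv=cv2.cvtColor(im,cv2.COLOR_BGR2HSV)
for b in blobs((hsv[...,1]>150)&(hsv[...,0]<25)&(np.arange(480)[:,None]<290))[:4]:
    r=cv2.minAreaRect(b);print(np.round(r[0]),np.round(r[1]),ray(c,[r[0]],.05,T).round(3))
row(s,(.475,-.337,.30),-14.5)
E
```

```text
[0.5038 0.3514 0.2985] [[0.048, 0.999, 0.005], [0.999, -0.048, 0.002], [0.002, 0.005, -1.0]] [24.5 25.  78.6  0.  76.1 27.2] 9.3833 3.6453121197478078
[324. 208.] [21. 19.] [[0.507 0.345 0.05 ]]
[267. 174.] [13. 23.] [[0.444 0.387 0.05 ]]
[385. 173.] [23. 12.] [[0.579 0.382 0.05 ]]
row [ 1.000e-02 -7.000e-02  2.035e+01] [-22.965   0.142  -0.105] dist 689.0
```

Call:
send_rows --pt "0 0 10 -11.5 0 -0.1 1" --pt "0 0 10 -11.5 0 -0.1 1" --pt "0 0 10 -11.5 0 -0.1 1" --pt "0 0 10 -11.5 0 -0.1 1" --pt "0 0 10 -11.5 0 -0.1 1" --pt "0 0 10 -11.5 0 -0.1 1" --pt "0 0 10 -11.5 0 -0.1 1" --pt "0 0 20.35 -22.96 0.14 -0.1 1" --pt "0 0 20.35 -22.96 0.14 -0.1 1" --pt "0 0 20.35 -22.96 0.14 -0.1 1" --pt "0 0 20.35 -22.96 0.14 -0.1 1" --pt "0 0 20.35 -22.96 0.14 -0.1 1" --pt "0 0 20.35 -22.96 0.14 -0.1 1" --pt "0 0 20.35 -22.96 0.14 -0.1 1" --pt "0 0 20.35 -22.96 0.14 -0.1 1" --pt "0 0 20.35 -22.96 0.14 -0.1 1" --pt "0 0 20.35 -22.96 0.14 1 1" --pt "0 0 20.35 -22.96 0.14 2 1" --pt "0 0 20.35 -22.96 0.14 3 1" --pt "0 0 20.35 -22.96 0.14 3 1"

```text
time_s: 11.1
position: [0.4693, -0.3338, 0.1981]
tcp_rot: [[0.968, -0.252, -0.012], [-0.252, -0.968, 0.013], [-0.015, -0.009, -1.0]]
force: [-0.7, 1.0, -0.5]
opening: 0.995
grasp_force: 0.0
```

Call:
send_rows --pt "0 0 0 0 0 0 1" --pt "0 0 0 0 0 0 1" --pt "0 0 0 0 0 0 1"

```text
time_s: 11.35
position: [0.475, -0.3378, 0.2078]
tcp_rot: [[0.968, -0.25, 0.002], [-0.25, -0.968, -0.002], [0.003, 0.002, -1.0]]
force: [-0.4, 0.6, 0.9]
opening: 1.001
grasp_force: 0.0
```

```bash
python3 snap.py w5; python3 - <<'E'
from h import *
s,c,T=pickle.load(open("w5.pkl","rb"))
uv=(np.linalg.inv(T)@np.array([.4856,-.3375,.084,1]))[:3];uv=c["intrinsics"]@uv;u,v=(uv[:2]/uv[2]).astype(int);print(u,v)
cv2.imwrite("pics/z5.png",cv2.resize(c["image"][v-36:v+36,u-48:u+48],None,fx=8,fy=8,interpolation=cv2.INTER_NEAREST));print("origin",u-48,v-36)
E
```

```text
[ 0.475  -0.3378  0.2078] [[0.968, -0.25, 0.002], [-0.25, -0.968, -0.002], [0.003, 0.002, -1.0]] [-46.4  27.9  89.3   0.   62.6  58.1] 11.35 0.7511909387837581
317 220
origin 269 184
```

View pics/z5.png

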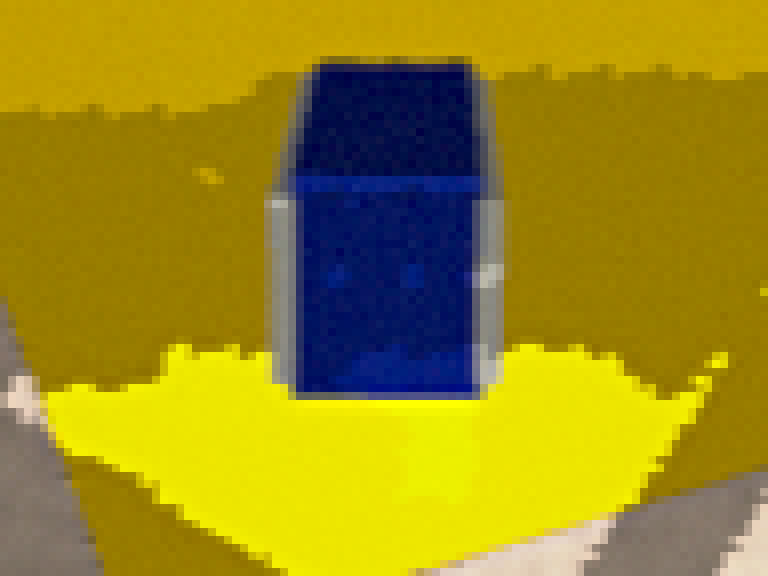

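Blue now looks square to the tool, with top face centre at pixel (317,220), which gives (0.4856, -0.3375) and agrees with the first measurement.

```bash
python3 - <<'E'
from h import *
from rig import read_state
s,c,T=pickle.load(open("w5.pkl","rb"))
q=ray(c,[(269+270/8,184+200/8),(269+502/8,184+195/8),(269+490/8,184+398/8),(269+280/8,184+398/8)],.084,T);print(q.round(4),ray(c,[(317.25,220)],.084,T))
row(read_state(),(.4856,-.3375,.041),-14.5)
E
```

```text
[[ 0.4981 -0.3283  0.084 ]
 [ 0.4926 -0.3516  0.084 ]
 [ 0.4719 -0.3451  0.084 ]
 [ 0.4774 -0.3238  0.084 ]] [[ 0.48608845 -0.33753429  0.084     ]]
row [ 0.02 -0.04  0.01] [ 0.319 -0.111  5.569] dist 167.0
```

Call:
send_rows --pt "0 0 0 0.32 -0.11 0 1" --pt "0 0 0 0.32 -0.11 0.8 1" --pt "0 0 0 0.32 -0.11 1.6 1" --pt "0 0 0 0.32 -0.11 2.4 1" --pt "0 0 0 0.32 -0.11 3.2 1" --pt "0 0 0 0.32 -0.11 4 1" --pt "0 0 0 0.32 -0.11 4.8 1" --pt "0 0 0 0.32 -0.11 5.55 1" --pt "0 0 0 0.32 -0.11 5.55 1" --pt "0 0 0 0.32 -0.11 5.55 1" --pt "0 0 0 0.32 -0.11 5.55 0" --pt "0 0 0 0.32 -0.11 5.55 0" --pt "0 0 0 0.32 -0.11 5.55 0" --pt "0 0 0 0.32 -0.11 5.55 0" --pt "0 0 0 0.32 -0.11 5.55 0" --pt "0 0 0 0.32 -0.11 5.55 0" --pt "0 0 0 0.32 -0.11 5.55 0" --pt "0 0 0 0.32 -0.11 5.55 0" --pt "0 0 0 0.32 -0.11 5.55 0" --pt "0 0 0 0.32 -0.11 5.55 0"

```text
time_s: 13.07
position: [0.484, -0.3365, 0.0394]
tcp_rot: [[0.968, -0.251, -0.0], [-0.251, -0.968, 0.0], [-0.0, -0.0, -1.0]]
force: [1.0, -0.9, -0.4]
opening: 0.322
grasp_force: 0.0
```

Call:
send_rows --pt "0 0 0 0 0 0 0" --pt "0 0 0 0 0 0 0" --pt "0 0 0 0 0 0 0" --pt "0 0 0 0 0 0 0" --pt "0 0 0 0 0 0 0" --pt "0 0 0 0 0 0 0" --pt "0 0 0 0 0 0 0"

```text
time_s: 13.65
position: [0.484, -0.3364, 0.0394]
tcp_rot: [[0.968, -0.25, -0.0], [-0.25, -0.968, 0.0], [-0.0, -0.0, -1.0]]
force: [0.3, 0.2, -0.8]
opening: 0.274
grasp_force: 30.0
```

Call:
send_rows --pt "0 0 0 0 0 -0.4 0" --pt "0 0 0 0 0 -1 0" --pt "0 0 0 0 0 -1.8 0" --pt "0 0 0 0 0 -2.6 0" --pt "0 0 0 0 0 -3.5 0" --pt "0 0 0 0 0 -4.5 0" --pt "0 0 0 0 0 -5.5 0" --pt "0 0 0 0 0 -6.5 0" --pt "0 0 0 0 0 -7.3 0" --pt "0 0 0 0 0 -7.7 0" --pt "0 0 0 0 0 -7.7 0" --pt "0 0 0 0 0 -7.7 0"

```text
time_s: 14.65
position: [0.484, -0.3364, 0.2716]
tcp_rot: [[0.968, -0.25, 0.001], [-0.25, -0.968, -0.001], [0.001, 0.001, -1.0]]
force: [-0.1, -0.1, -2.8]
opening: 0.272
grasp_force: 30.0
```

```bash
python3 - <<'E'
from h import *
from rig import read_state
row(read_state(),(.578,.0165,.272),87.9)
E
```

```text
row [ 2.000e-02 -0.000e+00 -2.048e+01] [  0.088 -12.174  -0.025] dist 365.0
```

Call:
send_rows --pt "0 0 -1 0 -0.6 0 0" --pt "0 0 -2 0 -1.3 0 0" --pt "0 0 -3.4 0 -2.2 0 0" --pt "0 0 -4.8 0 -3.1 0 0" --pt "0 0 -6.2 0 -4 0 0" --pt "0 0 -7.6 0 -4.9 0 0" --pt "0 0 -9 0.05 -5.8 0 0" --pt "0 0 -10.4 0.05 -6.7 0 0" --pt "0 0 -11.8 0.05 -7.5 0 0" --pt "0 0 -13.2 0.09 -8.4 0 0" --pt "0 0 -14.6 0.09 -9.3 0 0" --pt "0 0 -16 0.09 -10.1 0 0" --pt "0 0 -17.4 0.09 -10.9 0 0" --pt "0 0 -18.6 0.09 -11.5 0 0" --pt "0 0 -19.7 0.09 -11.9 0 0" --pt "0 0 -20.5 0.09 -12.17 0 0" --pt "0 0 -20.5 0.09 -12.17 0 0" --pt "0 0 -20.5 0.09 -12.17 0 0" --pt "0 0 -20.5 0.09 -12.17 0 0"

```text
time_s: 16.23
position: [0.5774, 0.0159, 0.2695]
tcp_rot: [[0.037, 0.999, -0.002], [0.999, -0.037, -0.0], [-0.0, -0.002, -1.0]]
force: [0.7, -0.1, -0.7]
opening: 0.274
grasp_force: 30.0
```

```bash
python3 snap.py w6;python3 - <<'E'
from h import *
from rig import read_state
row(read_state(),(.578,.0165,.105),87.9)
E
```

```text
[0.5774 0.0159 0.2695] [[0.037, 0.999, -0.002], [0.999, -0.037, -0.0], [-0.0, -0.002, -1.0]] [-9.5 23.7 85.7 -0.  70.7 -7.4] 16.2333 0.4908367525156385
row [-0.02  0.   -0.  ] [0.031 0.023 5.493] dist 165.0
```

View pics/w6.png

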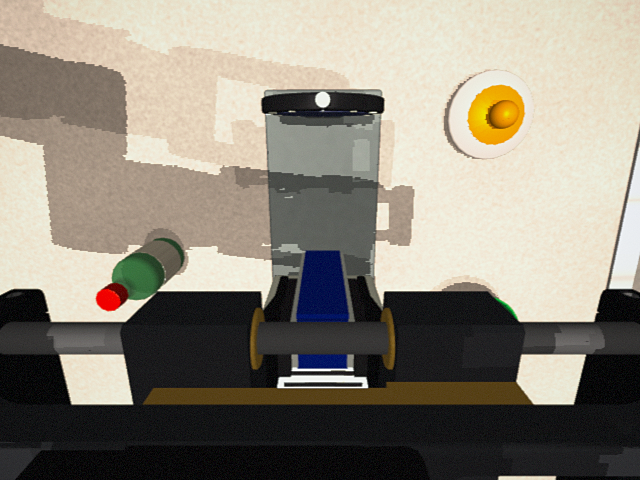

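Blue is held upright between the fingers at (322,300), centred on the bed, and its polished face looks along the light. Now lower it.

Call:
send_rows --pt "0 0 0 0.03 0.02 0.4 0" --pt "0 0 0 0.03 0.02 1 0" --pt "0 0 0 0.03 0.02 1.7 0" --pt "0 0 0 0.03 0.02 2.4 0" --pt "0 0 0 0.03 0.02 3.1 0" --pt "0 0 0 0.03 0.02 3.8 0" --pt "0 0 0 0.03 0.02 4.5 0" --pt "0 0 0 0.03 0.02 5.1 0" --pt "0 0 0 0.03 0.02 5.5 0" --pt "0 0 0 0.03 0.02 5.5 0" --pt "0 0 0 0.03 0.02 5.5 0" --pt "0 0 0 0.03 0.02 5.5 0" --pt "0 0 0 0.03 0.02 5.5 0"

```text
time_s: 17.37
position: [0.5797, 0.0167, 0.1067]
tcp_rot: [[0.036, 0.999, 0.002], [0.999, -0.036, -0.0], [-0.0, 0.002, -1.0]]
force: [0.8, 0.2, -0.8]
opening: 0.274
grasp_force: 30.0
```

```bash
python3 - <<'E'
from h import *
from rig import read_state,optics
s=read_state();print(s["position"],s["opening"],s["grasp_force"],np.abs(s["qvel"]).max(),s["force"])
c=optics.capture("side");cv2.imwrite("pics/s9.png",cv2.resize(c["image"][140:340,220:460],None,fx=3,fy=3))
E
```

```text
[0.57973636 0.01667406 0.10673706] 0.27400471587947467 29.999875801149756 0.27812661157595014 [ 0.78743398  0.20067307 -0.78218181]
```

View pics/s9.png

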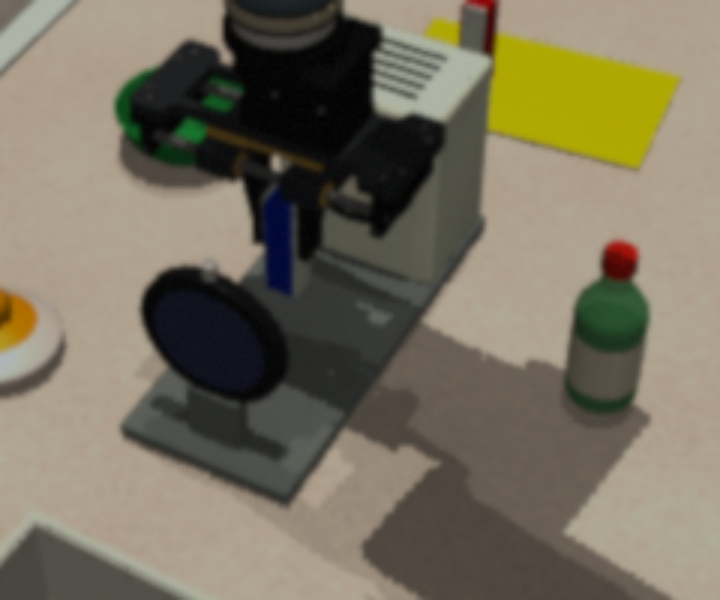

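The side view shows blue upright in the gap at (282,240), clear of the bed, with its polished face towards the analyser. I'll hand it in.

```bash
python3 -c "
from rig import bot
print(bot.hand_in())"
```

```text
the job is handed in; nothing more can be done
None
```

The job is handed in: by my measurements the amber block is in the tub and the blue block is held upright by its frosted faces, midway between the filters and clear of the viewer; the hand-in call gave no verdict.

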